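Clamp the bangle bar between the cups of its rack

ROBOT

A 6-joint arm with a two-finger parallel gripper is mounted at the origin on the work surface. World frame = base frame: x ahead of the robot, y to its left, z up, the work surface at z = 0. Lengths are in m, angles in rad, forces in N, time in s.
With the tool pointing down it reaches from about 0.325 to 0.775 m from the base axis. Payload 5.5 kg.
Tool frame: the origin (TCP) lies on the centre line of the jaws, within the pads' length; the fingertips stand ctrl.tip_reach ahead of it and the grasp point (between the pads) is the TCP (ctrl.tip_reach is the distance from the TCP to the fingertips, in m); z points along the fingers, y is the line along which they close (so a half turn about z gives the same grasp; the last joint's range is limited). The gripper opens to 88 mm and grips with 3 to 60 N. Pads are 20 mm wide; open, the fingers measure 115 mm over their backs; the gripper's body (75 mm by 178 mm) begins 61 mm behind the grasp point.
Start: joints at [-1.284, 0.091, 1.231, -0, 1.82, -0.057], TCP at [0.202, -0.565, 0.242] pointing down, gripper open.
Joint ranges: [-2.87, 2.87], [-0.86, 2.18], [0.17, 2.46], [-1.51, 4.65], [0.06, 2.69], [-2.65, 2.65]. Speed limits (rad/s): [2.57, 2.57, 3.01, 3.14, 3.14, 3.14].

INTERFACE

Orientations are given as a unit quaternion [x, y, z, w].
In Python, from bench import ctrl gives the robot as it stands.
- The arm moves only by the tool send_rows, never from a script. Its argument "rows" is a list of rows, each an object with "turn": the turn, a rotation vector about the tool's x, y, z in rad, a list of three; "offset": the shift along the tool's x, y, z in cm, a list of three; "fingers": the finger opening in cm, from 0 to 8.78. A call has 1 to 20 rows; each row shifts and turns the commanded pose from where the row before left it, along the tool's axes as they then stand; what a row does not reach is not made up. A row lasts 1/10 s, in which the tool goes at most 50 mm and 8.59 degrees, less where a joint would pass 70% of its speed; a pose out of reach is approached as far as the arm can. A call with a gripper value outside its range is refused whole. The fingers move at their own pace and stop on an object; "grip_force" is the grip in N (left out, the last holds). Time passes only in rows, so rows that do not move let the fingers close. It gives the time, the measured TCP pose, the force, the opening and the grip force at its end, in the units of the state.
- ctrl.read_state(): the state, without advancing time (a new reading comes with each control period).
- ctrl.capture(name): name is "side" or "top" or "wrist"; returns the picture (420x560x3 uint8, blue, green, red); there is no depth.
- ctrl.camera_model(name): a dict with "fovy" (degrees; the focal length in pixels is half the picture's height over the tangent of half this angle, whatever the lens; pixels are square), "cx", "cy" (the principal point, pixels), "D" ([k1, k2, p1, p2, k3] as OpenCV has them; the pictures are not rectified), "position" and "rotation" of the camera in the world. Camera axes: x right, y down, z forward; pixel columns grow to the right and rows downward; lengths in m; the calibration is good to about 2 mm. A picture is of the moment at which its call begins: read the wrist's pose just before it. camera_model takes no time and is no camera call; for the wrist camera it gives the pose at the moment of the call.
- ctrl.hand_in(): hands the job in; it is judged then, once.
The state is a dict: "clock": time; "joint_positions": joint angles; "dq": joint speeds; "tau": joint torques, N m; "tool_pos": TCP position; "ee_rot": TCP orientation; "wrist_force": force on the tool from outside, world axes, zero at the start; "wrist_torque": the same for the moment, N m; "finger_gap": finger opening in m; "finger_force": force on a finger pad.
Only numpy, scipy, OpenCV 4.12 (cv2) and the standard library are available. Lean on these libraries where they do the work, as an engineer would, in place of code of your own. Each camera call takes 0.05 s, during which the arm holds its last target. There are 200 camera calls.

TASK

Fit the loose square dark-wood bar from the beige tray onto the bangle rack: lay it in the white cradle, then slide the red-topped end block along until the bar is held firmly between the two black cups, lifted clear of the cradle, with the sprung cup pressed back two or three millimetres but not jammed against its stop. Push gently, leave the pegs and the incense holder alone, and let go of everything at the end.

Things in the scene. Friction and masses are not known exactly. Their poses are not given: they have to be found in the camera images.
- bar: The loose bangle bar: dark brown wood (sizes in mm here and below), 168 long overall, 60 g or so. Its middle is a square 16 x 16 stick 140 long; each end tapers over 14 to a ball tip of radius 4.5. Both ends are alike. Origin at the centre of its underside; x along the bar, z up. It starts lying flat in the tray.
- bar_mid (a point): The centre of the bar (on its axis, 8 above the underside), axes as the bar's.
- rack: The bangle rack, fixed to the ledge. Wooden base 300 x 70 x 10 mm. Origin on the underside; x runs along the axis of the two cups from the head post (-x end) towards the red-topped tail block (+x end), z up. The axis of both cups is at y = 0, z = 58. Both cups: slick black nylon cones, 45 degree wall, outside diameter 29, inside 20 at the mouth; a ball tip seats about 8 inside the mouth.
- head_post (a point): Point on the cups' axis at the inner face of the wooden head post, rack x = -102 mm. The head cup opens to +x. Its screw was left set by an unmarked amount: its mouth is at rack x = -76 give or take 8 (find by touch). Sprung: pressed towards -x it yields from about 2 N, then 1 N more per mm, to a hard stop after 5. Rack x of a seated bar's centre: 0 give or take 8, less the press.
- rack_axis (a point): Point on the axis of the cups above the rack's origin, z = 58; axes as the rack's. To lower the bar past the head cup however it is set, hold the bar's centre about 20 from this point towards +x (the tail block).
- cradle: Two white saddles on the rack at rack x = -43 and +43, each 10 mm long along x; origin and axes as the rack's. Flat floor 19 wide at z = 47, sides flaring out and up to z = 57, about 33 wide there. The bar lies flat in it, its axis 3 below that of the cups, and can slide along x. A cup pushed over the bar's tip lifts it onto the axis.
- tail: Tail block, grey, 54 wide, 108 mm high, red grip on top; slides only along rack x, friction about 9 N, stays where left. Origin at the rack's underside level, axes as the rack's. Its cup opens to -x, mouth at x = -20.5. Starts slid out, origin at rack x = 133 to 146; inward travel ends at rack x = 79.5. Pushed in, its cup slides a bar lying in the cradle along to the head cup.
- tail_grip (a point): Middle of the red grip on the tail block: 26 along x, 20 across y, z from 78 to 108 mm; this point at z = 95. It can be pinched across y from above.
- tray: Beige plastic tray, fixed, 240 x 120 x 16 mm high, walls and floor 4 thick; origin at the centre of its underside, x along its length.
- peg_a: Loose orange clothes peg lying flat, 72 x 13 x 11 mm; bystander.
- peg_b: Loose orange clothes peg lying flat, 72 x 13 x 11 mm; bystander.
- peg_c: Loose orange clothes peg lying flat, 72 x 13 x 11 mm; bystander.
- incense: Loose blue ceramic incense holder, a round dish 68 across and 27 mm high, origin at the centre of its underside; bystander.

How it is judged:
By the outcome, as a careful person would: the job done as asked, in the order asked, and still so for the second after the job is handed in, with the robot touching nothing.
It also fails if it takes over 72 s, if anything falls off the work surface, if the arm or the gripper's body presses on something with over 40 N, if the wrist force passes 120 N, or if a joint passes its speed limit or range.

## Working session

There is one attempt and no reset: what is moved stays moved. The work goes in short steps, Python scripts to look and compute and a tool call to move; the robot and the scene stay as the last step left them, time stands still between calls to the robot, and variables do not carry over. Pictures are saved under pics/ and viewed, at most 10 in all, crops included, and the job is handed in when it is done.

Besides the shell and the picture viewer there is one more tool, called after "Request:" by a JSON object that holds its "method" and its "body". send_rows: Moves the arm, as the interface text tells. Its arguments: {"type":"object","properties":{"rows":{"type":"array"},"grip_force":{"type":"number"}},"required":["rows"]}

```bash
ls; mkdir -p pics
python3 - <<'E'
from bench import ctrl
import cv2
s=ctrl.read_state();print({k:s[k] for k in('clock','tool_pos','ee_rot','finger_gap','wrist_force')},ctrl.tip_reach)
for n in('top','side'):
    cv2.imwrite(f'pics/{n}0.png',ctrl.capture(n))
    print(n,ctrl.camera_model(n))
E
```

```text
pics
{'clock': 0.0, 'tool_pos': array([ 0.20219267, -0.56464568,  0.24050713]), 'ee_rot': array([ 9.85256404e-01,  1.71081587e-01, -9.72782344e-05, -9.48140294e-04]), 'finger_gap': 0.08783601829278516, 'wrist_force': array([-0.98153563, -0.43150641, -0.37894372])} 0.019
top {'fovy': 46.062935078100224, 'cx': 281.84993646498253, 'cy': 206.38412062282347, 'D': array([-0.05753099,  0.        ,  0.        ,  0.        ,  0.        ]), 'position': array([0.36517709, 0.00429159, 1.11321651]), 'rotation': array([-0.69852556,  0.70826577, -0.07280059,  0.07156618])}
side {'fovy': 42.117267794608914, 'cx': 284.18077121359994, 'cy': 203.91297340627463, 'D': array([0.05400177, 0.        , 0.        , 0.        , 0.        ]), 'position': array([0.28153434, 0.58490014, 0.82087659]), 'rotation': array([-0.21390918,  0.90783104, -0.34963611,  0.08854516])}
```

View pics/top0.png

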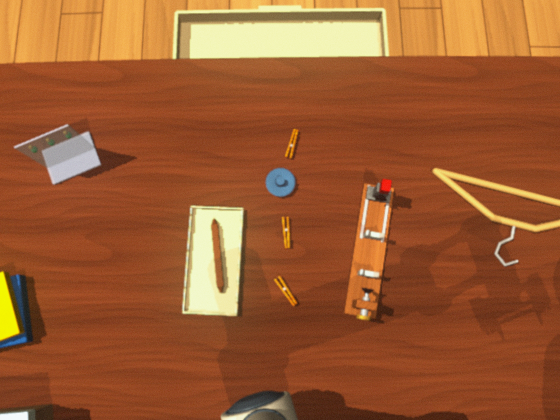

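View pics/side0.png

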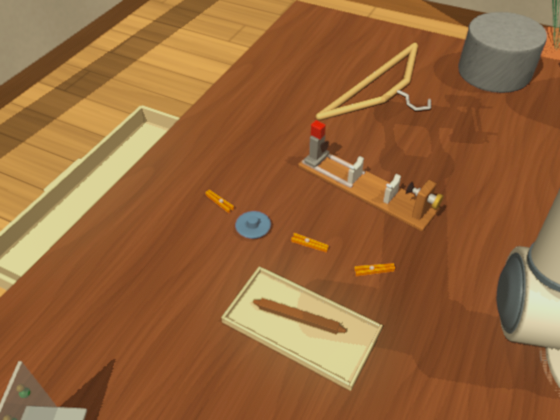

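Top: bar runs (214,220)–(221,291) in the tray; rack runs from the red grip at (386,186) to the head post at about (365,318). Side: bar (257,302)–(343,329), grip (318,130).

```bash
cat > h.py <<'E'
from bench import ctrl
import cv2, numpy as np
from scipy.spatial.transform import Rotation as R
def rays(m,px):
    f=210/np.tan(np.radians(m['fovy'])/2)
    K=np.array([[f,0,m['cx']],[0,f,m['cy']],[0,0,1.]])
    u=cv2.undistortPoints(np.array(px,float).reshape(-1,1,2),K,m['D']).reshape(-1,2)
    rot=np.array(m['rotation']); M=R.from_quat(rot).as_matrix() if rot.size==4 else rot
    return np.c_[u,np.ones(len(u))]@M.T
def plane(m,px,z):
    d=rays(m,px);p=np.array(m['position']);return p+d*((z-p[2])/d[:,2])[:,None]
def tri(m1,a,m2,b):
    out=[]
    for d1,d2 in zip(rays(m1,a),rays(m2,b)):
        p1,p2=np.array(m1['position']),np.array(m2['position'])
        t=np.linalg.lstsq(np.c_[d1,-d2],p2-p1,rcond=None)[0]
        q1,q2=p1+t[0]*d1,p2+t[1]*d2; out.append(np.r_[(q1+q2)/2,np.linalg.norm(q1-q2)])
    return np.array(out)
def blobs(mask,amin=15):
    n,l,s,c=cv2.connectedComponentsWithStats(mask.astype(np.uint8))
    return [(c[i].round(1),s[i].tolist(),l==i) for i in range(1,n) if s[i,4]>=amin]
def tool_delta(p):
    s=ctrl.read_state();M=R.from_quat(s['ee_rot']).as_matrix()
    return M.T@(np.array(p)-s['tool_pos'])*100
E
python3 - <<'E'
from h import *
np.set_printoptions(precision=4,suppress=True)
T,S=[ctrl.camera_model(n) for n in('top','side')]
a,b=cv2.imread('pics/top0.png'),cv2.imread('pics/side0.png')
def red(i): h=cv2.cvtColor(i,cv2.COLOR_BGR2HSV);return ((h[...,0]<4)|(h[...,0]>176))&(h[...,1]>215)&(h[...,2]>150)
for n,i in(('t',a),('s',b)): print(n,[(x[0],x[1]) for x in blobs(red(i))])
# bar in tray
g=cv2.cvtColor(a,cv2.COLOR_BGR2HSV)
for n,i,(x0,y0,x1,y1),m in(('t',a,(195,212,237,308),T),('s',b,(245,290,355,345),S)):
    gr=np.zeros(i.shape[:2],bool);sub=cv2.cvtColor(i,cv2.COLOR_BGR2HSV)[y0:y1,x0:x1]
    gr[y0:y1,x0:x1]=(sub[...,1]>130)
    for c in sorted(blobs(gr,200),key=lambda c:-c[1][4])[:1]:
        pts=np.argwhere(c[2])[:,::-1].astype(np.float32)
        w=plane(m,pts,.012)[:,:2].astype(np.float32);r=cv2.minAreaRect(w)
        print(n,c[0],c[1],r,w.mean(0))
print('pegs etc', plane(T,[[292,144],[281,183],[286,232],[286,291]],.01))
print('rack corners z=.01 top',plane(T,[[366,186],[394,186],[347,314],[379,319]],.01))
print('grip', tri(T,[[386,186]],S,[[318,130]]))
out=np.hstack([cv2.resize(a[170:330,335:405],None,fx=3.7,fy=3.7,interpolation=2),cv2.resize(b[110:235,290:450],None,fx=3.3,fy=3.3,interpolation=2)[:592] if 0 else cv2.copyMakeBorder(cv2.resize(b[110:235,290:450],None,fx=3.3,fy=3.3,interpolation=2),0,592-412,0,0,cv2.BORDER_CONSTANT)])
cv2.imwrite('pics/rack0.png',out);print(out.shape)
E
```

```text
t [(array([385.5, 184.8]), [381, 179, 11, 13, 108])]
s []
t [217.2 255.4] [211, 219, 13, 73, 496] ((0.48553764820098877, 0.14687037467956543), (0.16271260380744934, 0.01652059145271778), 6.098934173583984) [0.484  0.1467]
s [299.9 315.7] [253, 298, 94, 36, 1044] ((0.4850004315376282, 0.1480344980955124), (0.16561472415924072, 0.022161010652780533), 6.068173885345459) [0.4829 0.148 ]
pegs etc [[ 0.743  -0.0251  0.01  ]
 [ 0.649   0.0019  0.01  ]
 [ 0.5348 -0.0078  0.01  ]
 [ 0.4032 -0.0058  0.01  ]]
rack corners z=.01 top [[ 0.6393 -0.1938  0.01  ]
 [ 0.6385 -0.2587  0.01  ]
 [ 0.3513 -0.1386  0.01  ]
 [ 0.3393 -0.2084  0.01  ]]
grip [[ 0.6198 -0.2232  0.0866  0.0002]]
(592, 787, 3)
```

View pics/rack0.png

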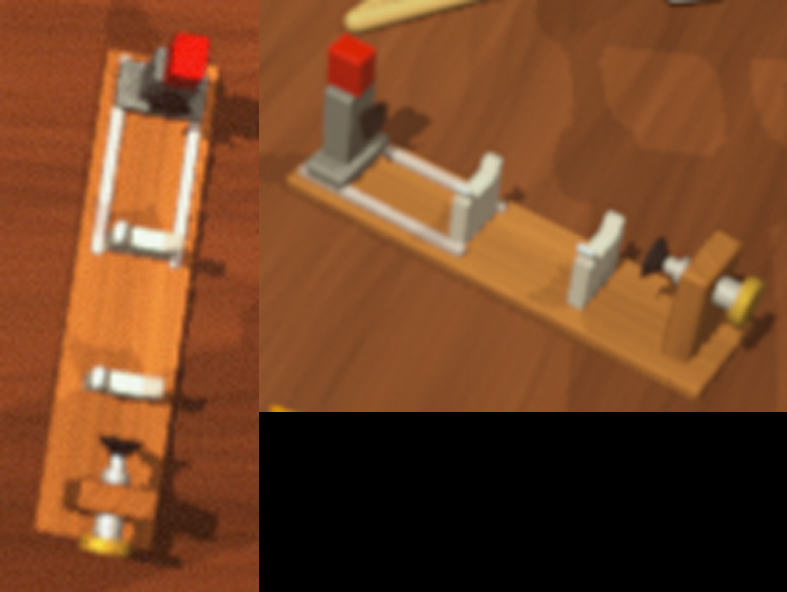

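The crop shows the rack, about -10° from world x, with both white saddles and the head cup visible. Nothing obstructs the approach. Moving above the bar for a close look.

Request:
{"method": "send_rows", "body": {"rows": [{"turn": [0, 0, 0.1187], "offset": [0, 0, 0], "fingers": 8.78}, {"turn": [0, 0, 0.1187], "offset": [0, 0, 0], "fingers": 8.78}, {"turn": [0, 0, 0], "offset": [2.1, -3.99, 0], "fingers": 8.78}, {"turn": [0, 0, 0], "offset": [2.1, -3.99, 0], "fingers": 8.78}, {"turn": [0, 0, 0], "offset": [2.1, -3.99, 0], "fingers": 8.78}, {"turn": [0, 0, 0], "offset": [2.1, -3.99, 0], "fingers": 8.78}, {"turn": [0, 0, 0], "offset": [2.1, -3.99, 0], "fingers": 8.78}, {"turn": [0, 0, 0], "offset": [2.1, -3.99, 0], "fingers": 8.78}, {"turn": [0, 0, 0], "offset": [2.1, -3.99, 0], "fingers": 8.78}, {"turn": [0, 0, 0], "offset": [2.1, -3.99, 0], "fingers": 8.78}, {"turn": [0, 0, 0], "offset": [2.1, -3.99, 0], "fingers": 8.78}, {"turn": [0, 0, 0], "offset": [2.1, -3.99, 0], "fingers": 8.78}, {"turn": [0, 0, 0], "offset": [2.1, -3.99, 0], "fingers": 8.78}, {"turn": [0, 0, 0], "offset": [2.1, -3.99, 0], "fingers": 8.78}, {"turn": [0, 0, 0], "offset": [2.1, -3.99, 0], "fingers": 8.78}, {"turn": [0, 0, 0], "offset": [2.1, -3.99, 0], "fingers": 8.78}, {"turn": [0, 0, 0], "offset": [2.1, -3.99, 0], "fingers": 8.78}, {"turn": [0, 0, 0], "offset": [2.1, -3.99, 0], "fingers": 8.78}, {"turn": [0, 0, 0], "offset": [2.1, -3.99, 0], "fingers": 8.78}, {"turn": [0, 0, 0], "offset": [0, 0, 0], "fingers": 8.78}]}}

```text
clock: 2.1
tool_pos: [0.4855, 0.1517, 0.2396]
ee_rot: [0.998, 0.056, -0.002, -0.001]
wrist_force: [-0.7, -0.1, 0.1]
finger_gap: 0.0881
finger_force: 0.0
```

Run:
```python
from h import *
np.set_printoptions(precision=4,suppress=True)
W=ctrl.camera_model('wrist');i=ctrl.capture('wrist');cv2.imwrite('pics/w1.png',i)
s=ctrl.read_state();print(W,s['tool_pos'],R.from_quat(s['ee_rot']).as_euler('xyz',True),s['joint_positions'])
```

```text
{'fovy': 63.456237225861486, 'cx': 281.11023840921797, 'cy': 213.45721912471706, 'D': array([-0.0556,  0.    ,  0.    ,  0.    ,  0.    ]), 'position': array([0.5561, 0.1607, 0.3816]), 'rotation': array([ 0.739 , -0.6608, -0.0884,  0.0971])} [0.4851 0.1495 0.2401] [179.9852   0.1724   6.3238] [ 0.2318 -0.1552  1.4745  0.0001  1.8253  1.6923]
```

View pics/w1.png

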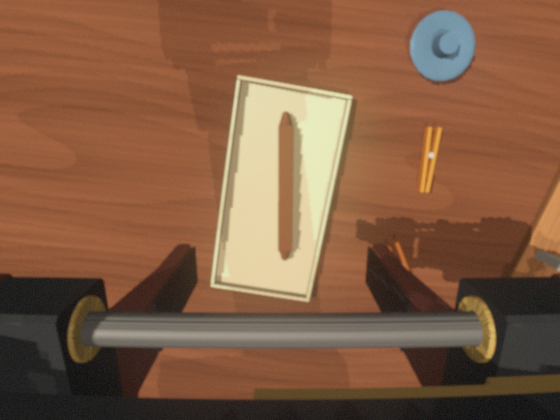

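Wrist: bar whole and clear, from (286,113) to (285,258), with the jaws spanning it.

Run:
```python
from h import *
np.set_printoptions(precision=4,suppress=True)
W=ctrl.camera_model('wrist');i=cv2.imread('pics/w1.png')
h=cv2.cvtColor(i,cv2.COLOR_BGR2HSV);m=np.zeros(h.shape[:2],bool)
m[100:275,255:312]=((h[...,1]>130)&(h[...,2]<190))[100:275,255:312]
c=max(blobs(m,200),key=lambda c:c[1][4]);print(c[0],c[1])
pts=np.argwhere(c[2])[:,::-1].astype(np.float32)
w=plane(W,pts,.014)[:,:2].astype(np.float32);print(cv2.minAreaRect(w),w.mean(0))
vy=sorted(pts.tolist(),key=lambda p:p[1]);print(plane(W,[vy[0],vy[-1]],.012))
```

```text
[285.3 185.4] [279, 113, 14, 146, 1603]
((0.4847256541252136, 0.1465366631746292), (0.16236720979213715, 0.013649197295308113), 6.169030666351318) [0.4879 0.1468]
[[0.5654 0.1559 0.012 ]
 [0.4032 0.1375 0.012 ]]
```

Request:
{"method": "send_rows", "body": {"rows": [{"turn": [0, 0, 0], "offset": [0, 0.27, 3], "fingers": 5}, {"turn": [0, 0, 0], "offset": [0, 0, 4.5], "fingers": 5}, {"turn": [0, 0, 0], "offset": [0, 0, 4.5], "fingers": 5}, {"turn": [0, 0, 0], "offset": [0, 0, 4], "fingers": 5}, {"turn": [0, 0, 0], "offset": [0, 0, 2], "fingers": 5}, {"turn": [0, 0, 0], "offset": [0, 0, 1], "fingers": 5}, {"turn": [0, 0, 0], "offset": [0, 0, 0], "fingers": 5}, {"turn": [0, 0, 0], "offset": [0, 0, 0], "fingers": 5}, {"turn": [0, 0, 0], "offset": [0, 0, 0], "fingers": 5}]}}

```text
clock: 3.05
tool_pos: [0.4866, 0.1448, 0.0538]
ee_rot: [0.999, 0.053, 0.002, -0.0]
wrist_force: [-0.4, 0.6, 1.5]
finger_gap: 0.0499
finger_force: 0.0
```

```bash
python3 -c "
from h import *
s=ctrl.read_state();print(s['tool_pos'],R.from_quat(s['ee_rot']).as_euler('xyz',True),s['wrist_force'],s['finger_gap'])"
```

```text
[0.48663519 0.14478182 0.05377394] [-179.98161685   -0.19469467    6.0789762 ] [-0.43095491  0.57585807  1.51090959] 0.04991570620634662
```

Request:
{"method": "send_rows", "body": {"rows": [{"turn": [0, 0, 0], "offset": [0, 0, 1.0], "fingers": 5}, {"turn": [0, 0, 0], "offset": [0, 0, 0.7], "fingers": 5}, {"turn": [0, 0, 0], "offset": [0, 0, 0.4], "fingers": 5}, {"turn": [0, 0, 0], "offset": [0, 0, 0], "fingers": 5}, {"turn": [0, 0, 0], "offset": [0, 0, 0], "fingers": 5}, {"turn": [0, 0, 0], "offset": [0, 0, 0], "fingers": 5}]}}

```text
clock: 3.65
tool_pos: [0.4856, 0.1448, 0.0309]
ee_rot: [0.999, 0.053, 0.0, -0.0]
wrist_force: [0.6, 0.7, 0.2]
finger_gap: 0.0496
finger_force: 0.0
```

```bash
python3 -c "
from h import *
for k in range(3):
  ctrl.capture('wrist')
  s=ctrl.read_state();print(s['tool_pos'],R.from_quat(s['ee_rot']).as_euler('xyz',True),s['wrist_force'],s['finger_gap'])"
```

```text
[0.48567329 0.1448558  0.03094449] [-1.79997139e+02 -2.84852739e-02  6.09923166e+00] [ 0.5670864  -0.3208287  -0.23608156] 0.04988264856660413
[0.48566554 0.14486339 0.03095724] [-1.79996823e+02 -2.97124851e-02  6.10120608e+00] [ 0.65936712 -0.04130526 -0.63186152] 0.04995996394602878
[0.48568289 0.14484529 0.03095535] [-1.79994985e+02 -3.22793823e-02  6.09794895e+00] [ 0.63436444  0.58934046 -1.4507167 ] 0.049824020380385234
```

Request:
{"method": "send_rows", "body": {"grip_force": 15, "rows": [{"turn": [0, 0, 0], "offset": [0, -0.15, 0.25], "fingers": 5}, {"turn": [0, 0, 0], "offset": [0, 0, 0.2], "fingers": 5}, {"turn": [0, 0, 0], "offset": [0, 0, 0], "fingers": 3}, {"turn": [0, 0, 0], "offset": [0, 0, 0], "fingers": 2}, {"turn": [0, 0, 0], "offset": [0, 0, 0], "fingers": 1}, {"turn": [0, 0, 0], "offset": [0, 0, 0], "fingers": 1}, {"turn": [0, 0, 0], "offset": [0, 0, 0], "fingers": 1}, {"turn": [0, 0, 0], "offset": [0, 0, 0], "fingers": 1}, {"turn": [0, 0, 0], "offset": [0, 0, 0], "fingers": 1}]}}

```text
clock: 4.7
tool_pos: [0.4854, 0.1464, 0.0262]
ee_rot: [0.999, 0.053, 0.0, -0.0]
wrist_force: [0.0, 0.8, 0.7]
finger_gap: 0.016
finger_force: 15.0
```

Request:
{"method": "send_rows", "body": {"rows": [{"turn": [0, 0, 0], "offset": [0, 0, -2], "fingers": 1}, {"turn": [0, 0, 0], "offset": [0, 0, -4], "fingers": 1}, {"turn": [0, 0, 0], "offset": [0, 0, -4.5], "fingers": 1}, {"turn": [0, 0, 0], "offset": [0, 0, -4.5], "fingers": 1}, {"turn": [0, 0, 0], "offset": [0, 0, -4.5], "fingers": 1}, {"turn": [0, 0, 0.1422], "offset": [0, 0, -3.5], "fingers": 1}, {"turn": [0, 0, 0.1422], "offset": [0, 0, 0], "fingers": 1}, {"turn": [0, 0, 0], "offset": [-0.28, 3.3, 0], "fingers": 1}, {"turn": [0, 0, 0], "offset": [-0.28, 4.2, 0], "fingers": 1}, {"turn": [0, 0, 0], "offset": [-0.28, 4.5, 0], "fingers": 1}, {"turn": [0, 0, 0], "offset": [-0.28, 4.5, 0], "fingers": 1}, {"turn": [0, 0, 0], "offset": [-0.28, 4.5, 0], "fingers": 1}, {"turn": [0, 0, 0], "offset": [-0.28, 4.2, 0], "fingers": 1}, {"turn": [0, 0, 0], "offset": [0, 2.1, 0], "fingers": 1}, {"turn": [0, 0, 0], "offset": [0, 0, 0], "fingers": 1}, {"turn": [0, 0, 0], "offset": [0, 0, 0], "fingers": 1}, {"turn": [0, 0, 0], "offset": [0, 0, 0], "fingers": 1}]}}

```text
clock: 6.4
tool_pos: [0.4207, -0.1185, 0.2561]
ee_rot: [0.996, -0.088, -0.0, -0.0]
wrist_force: [-0.7, 0.3, -0.1]
finger_gap: 0.0161
finger_force: 15.0
```

Run:
```python
from h import *
np.set_printoptions(precision=4,suppress=True)
s=ctrl.read_state();W=ctrl.camera_model('wrist');i=ctrl.capture('wrist');cv2.imwrite('pics/w2.png',i)
print(s['clock'],s['tool_pos'],R.from_quat(s['ee_rot']).as_euler('xyz',True),s['finger_gap'])
import pickle;pickle.dump(W,open('w2.pkl','wb'))
```

```text
6.4 [ 0.4207 -0.1185  0.2561] [-179.9735    0.0053  -10.1336] 0.01612198443594854
```

View pics/w2.png

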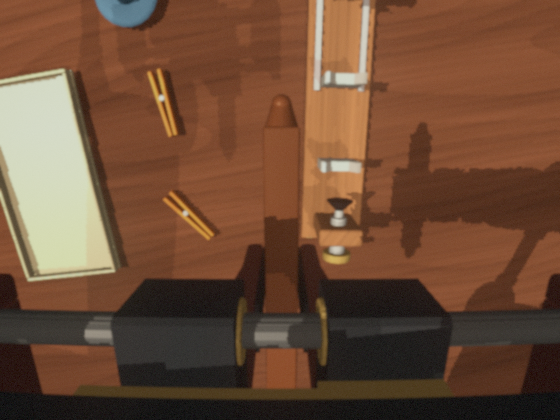

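Wrist: bar held straight with its far tip at (281,97). Rack is in clear view: saddles at (340,166) and (343,79), head cup (338,205), brass knob (337,255).

Run:
```python
from h import *
import pickle
np.set_printoptions(precision=4,suppress=True)
W=pickle.load(open('w2.pkl','rb'));i=cv2.imread('pics/w2.png');print(W['position'])
h=cv2.cvtColor(i,cv2.COLOR_BGR2HSV)
print('row120',[tuple(h[120,c]) for c in range(296,384,4)])
g=cv2.GaussianBlur(i,(5,5),0).astype(float)[...,2]
L=[];Rr=[]
for r in range(40,232,6):
    d=np.gradient(g[r])
    if r>90: c=300+np.argmax(d[300:318]); L.append((c,r))
    if r<215: c=355+np.argmin(d[355:385]); Rr.append((c,r))
for n,P in(('L',L),('R',Rr)):
    w=plane(W,P,.01)[:,:2]
    for _ in range(3):
        vx,vy,x0,y0=cv2.fitLine(w.astype(np.float32),cv2.DIST_HUBER,0,.01,.01).ravel()
        e=(w-[x0,y0])@[-vy,vx];w=w[abs(e)<max(2*np.median(abs(e)),.001)]
    print(n,len(w),np.degrees(np.arctan2(vy,vx)),'y at x=.49',y0+(0.49-x0)*vy/vx,np.std(e))
for c in blobs((h[...,1]<60)&(h[...,2]>140),40):
    if c[0][0]>300: 
        p=np.argwhere(c[2])[:,::-1];q=plane(W,p,.057)
        print(c[0],c[1],plane(W,[c[0]],.057), plane(W,cv2.boxPoints(cv2.minAreaRect(p.astype(np.float32))),.057)[:,:2].tolist())
T=ctrl.camera_model('top')
k=cv2.inRange(i[190:225,320:360],(0,0,0),(45,45,45))
p=np.argwhere(k>0)[:,::-1]+[320,190];print('cup',p.min(0),p.max(0),p.mean(0),len(p))
```

```text
[ 0.4901 -0.1298  0.3982]
row120 [(np.uint8(10), np.uint8(160), np.uint8(110)), (np.uint8(10), np.uint8(155), np.uint8(132)), (np.uint8(11), np.uint8(154), np.uint8(136)), (np.uint8(14), np.uint8(150), np.uint8(191)), (np.uint8(14), np.uint8(147), np.uint8(193)), (np.uint8(13), np.uint8(146), np.uint8(189)), (np.uint8(13), np.uint8(151), np.uint8(184)), (np.uint8(14), np.uint8(150), np.uint8(189)), (np.uint8(13), np.uint8(148), np.uint8(186)), (np.uint8(13), np.uint8(146), np.uint8(184)), (np.uint8(14), np.uint8(152), np.uint8(181)), (np.uint8(13), np.uint8(152), np.uint8(188)), (np.uint8(13), np.uint8(146), np.uint8(190)), (np.uint8(14), np.uint8(149), np.uint8(194)), (np.uint8(14), np.uint8(146), np.uint8(204)), (np.uint8(13), np.uint8(146), np.uint8(197)), (np.uint8(14), np.uint8(146), np.uint8(194)), (np.uint8(13), np.uint8(148), np.uint8(193)), (np.uint8(11), np.uint8(151), np.uint8(125)), (np.uint8(10), np.uint8(152), np.uint8(138)), (np.uint8(10), np.uint8(159), np.uint8(138)), (np.uint8(11), np.uint8(154), np.uint8(139))]
L 23 -11.290152 y at x=.49 -0.1558579 0.00033200337456
[... 1043 characters left out ...]
8.8] [331, 211, 13, 15, 148] [[ 0.3845 -0.1702  0.057 ]] [[0.39405251562855315, -0.1645366771321171], [0.39185440934050775, -0.17684394659028246], [0.37676723000558043, -0.1748706517569689], [0.37899878308903695, -0.16242695312016675]]
[335.9 249.7] [330, 246, 13, 9, 92] [[ 0.3506 -0.1638  0.057 ]] [[0.3559499206440932, -0.1581353828155191], [0.35366626724542927, -0.17079231036681808], [0.3445733677901512, -0.16961257834986865], [0.34687797074129667, -0.15687023646054044]]Traceback (most recent call last):
  File "<stdin>", line 25, in <module>
    return umr_minimum(a, axis, None, out, keepdims, initial, where)
ValueError: zero-size array to reduction operation minimum which has no identity
```

Run:
```python
from h import *
import pickle
np.set_printoptions(precision=4,suppress=True)
W=pickle.load(open('w2.pkl','rb'));w=cv2.imread('pics/w2.png')
T,S=[ctrl.camera_model(n) for n in('top','side')];a,b=cv2.imread('pics/top0.png'),cv2.imread('pics/side0.png')
# top view base edges, subpixel
g=cv2.GaussianBlur(a,(3,3),0).astype(float)[...,2]
for z in(.01,.004):
  for n,sg in(('L',1),('R',-1)):
    P=[]
    for r in list(range(215,305,3)):
        if n=='R' and 232<r<250 or n=='R' and 265<r<285: continue
        cc=(363.5 if n=='L' else 392)+(r-215)*(-15/90 if n=='L' else -13/90)
        c0=int(cc)-6;d=sg*np.gradient(g[r])[c0:c0+13];k=int(np.clip(d.argmax(),1,11))
        den=d[k-1]-2*d[k]+d[k+1];P.append((c0+k+(0.5*(d[k-1]-d[k+1])/den if den else 0),r))
    q=plane(T,P,z)[:,:2]
    for _ in range(3):
        vx,vy,x0,y0=cv2.fitLine(q.astype(np.float32),cv2.DIST_HUBER,0,.01,.01).ravel()
        e=(q-[x0,y0])@[-vy,vx];q=q[abs(e)<max(2*np.median(abs(e)),.001)]
    print(z,n,len(q),np.degrees(np.arctan2(vy,vx)),'y@.49',y0+(.49-x0)*vy/vx,e.std())
def white(i,box,s=70,v=140):
    h=cv2.cvtColor(i,cv2.COLOR_BGR2HSV);x0,y0,x1,y1=box
    return [(c[0]+[x0,y0],c[1]) for c in blobs(((h[...,1]<s)&(h[...,2]>v))[y0:y1,x0:x1],10)]
print('top',white(a,(340,220,400,325)))
print('side',white(b,(340,150,450,220)))
# brass knob (yellow)
for n,i,(x0,y0,x1,y1) in(('w',w,(315,240,360,270)),('t',a,(350,300,385,325)),('s',b,(420,185,450,220))):
    h=cv2.cvtColor(i,cv2.COLOR_BGR2HSV)[y0:y1,x0:x1]
    m=(h[...,0]>17)&(h[...,0]<32)&(h[...,1]>140);print(n,[(c[0]+[x0,y0],c[1]) for c in blobs(m,8)])
```

```text
0.01 L 30 -11.14801 y@.49 -0.15849502 0.00020920981375061187
0.01 R 15 -11.213721 y@.49 -0.22908291 0.0002797156884821194
0.004 L 30 -11.148027 y@.49 -0.1592466 0.00021035028673278686
0.004 R 15 -11.213716 y@.49 -0.23021756 0.00028123563414709656
top [(array([373.2, 231.5]), [20, 0, 27, 22, 199]), (array([368.1, 273.1]), [19, 49, 20, 8, 101]), (array([365.7, 296.9]), [23, 73, 6, 8, 29]), (array([363.6, 311.5]), [21, 89, 7, 6, 35])]
side [(array([351.4, 170.3]), [0, 7, 23, 30, 233]), (array([391.2, 187. ]), [44, 24, 16, 29, 172]), (array([415.6, 190.5]), [73, 38, 7, 7, 28]), (array([431.1, 198. ]), [88, 44, 8, 9, 46])]
w [(array([335.8, 257.6]), [8, 11, 27, 13, 171])]
t [(array([362.4, 317. ]), [7, 15, 13, 5, 43])]
s [(array([437.1, 201. ]), [12, 9, 11, 15, 87])]
```

Run:
```python
from h import *
import pickle
np.set_printoptions(precision=4,suppress=True)
W=pickle.load(open('w2.pkl','rb'));T,S=[ctrl.camera_model(n) for n in('top','side')]
P={'sadN':([339.7,165.7],[368.1,273.1],[391.2,187]),'white1':([337.6,218.8],[365.7,296.9],[415.6,190.5]),'knob':([335.8,257.6],[362.4,317],[437.1,201])}
for k,(w,t,s) in P.items():print(k,tri(W,[w],T,[t]),tri(W,[w],S,[s]),tri(T,[t],S,[s]))
print('far sad wrist', plane(W,[[345,79]],.052),'near',plane(W,[[339.7,165.7]],.052))
print('near top', plane(T,[[368.1,273.1]],.052))
print('head end base: wrist', plane(W,[[303,238]],.01),'top',plane(T,[[346,314],[379,319]],.01), 'tail end top',plane(T,[[366,185]],.01))
print('tip', plane(W,[[281,95]],.242))
i=cv2.imread('pics/top0.png'); g=cv2.cvtColor(i,cv2.COLOR_BGR2HSV)
# far saddle in top: bright rows near x 362..384
print(i[228:242,366:386:3,1])
```

```text
sadN [[ 0.4374 -0.182   0.0463  0.0013]] [[ 0.438  -0.1817  0.0384  0.0036]] [[ 0.4392 -0.1845  0.0346  0.0022]]
white1 [[ 0.3867 -0.1706  0.065   0.0028]] [[ 0.3884 -0.1685  0.064   0.0037]] [[ 0.3886 -0.1728  0.0586  0.0041]]
knob [[ 0.3455 -0.1624  0.0662  0.0016]] [[ 0.3451 -0.1614  0.0621  0.0025]] [[ 0.3458 -0.1644  0.0581  0.0012]]
far sad wrist [[ 0.5204 -0.1971  0.052 ]] near [[ 0.4383 -0.1805  0.052 ]]
near top [[ 0.4369 -0.1817  0.052 ]]
head end base: wrist [[ 0.3534 -0.1314  0.01  ]] top [[ 0.3514 -0.1364  0.01  ]
 [ 0.3393 -0.2084  0.01  ]] tail end top [[ 0.6417 -0.194   0.01  ]]
tip [[ 0.502  -0.1315  0.242 ]]
[[104 101 102 106 128 142 236]
 [127 117 104 104 126 140 235]
 [175 148 113 108 119 140 234]
 [216 156 185 138 123 146 233]
 [232 147 243 210 182 169 229]
 [235 143 248 245 240 211 205]
 [216 133 248 246 246 228 190]
 [168 121 242 248 246 229 180]
 [109 101 204 238 239 215 159]
 [ 90  99 123 160 199 175 130]
 [ 99 103  86  96 122 126 107]
 [118 116  96 103  97 129  99]
 [123 115 121 120 110 163  91]
 [126 116 124 131 135 192  99]]
```

Request:
{"method": "send_rows", "body": {"rows": [{"turn": [0, 0, 0.018], "offset": [0, 0, 0], "fingers": 1}, {"turn": [0, 0, 0], "offset": [2, 1.5, 0], "fingers": 1}, {"turn": [0, 0, 0], "offset": [3, 2, 0], "fingers": 1}, {"turn": [0, 0, 0], "offset": [3, 1.5, 0], "fingers": 1}, {"turn": [0, 0, 0], "offset": [1.47, 0.98, 0], "fingers": 1}, {"turn": [0, 0, 0], "offset": [0, 0, 3], "fingers": 1}, {"turn": [0, 0, 0], "offset": [0, 0, 4], "fingers": 1}, {"turn": [0, 0, 0], "offset": [0, 0, 4], "fingers": 1}, {"turn": [0, 0, 0], "offset": [0, 0, 2], "fingers": 1}, {"turn": [0, 0, 0], "offset": [0, 0, 1.1], "fingers": 1}, {"turn": [0, 0, 0], "offset": [0, 0, 0], "fingers": 1}, {"turn": [0, 0, 0], "offset": [0, 0, 0], "fingers": 1}, {"turn": [0, 0, 0], "offset": [0, 0, 0], "fingers": 1}, {"turn": [0, 0, 0], "offset": [0, 0, 0], "fingers": 1}]}}

```text
clock: 7.85
tool_pos: [0.5024, -0.1968, 0.1169]
ee_rot: [0.995, -0.098, 0.001, 0.0]
wrist_force: [0.3, 1.5, -1.3]
finger_gap: 0.0156
finger_force: 15.0
```

Run:
```python
from h import *
import pickle
np.set_printoptions(precision=4,suppress=True)
s=ctrl.read_state();W=ctrl.camera_model('wrist');i=ctrl.capture('wrist');t=ctrl.capture('top');sd=ctrl.capture('side')
pickle.dump(W,open('w3.pkl','wb'));cv2.imwrite('pics/w3.png',i);cv2.imwrite('pics/t3.png',t);cv2.imwrite('pics/s3.png',sd)
print(s['clock'],s['tool_pos'],R.from_quat(s['ee_rot']).as_euler('xyz',True),s['finger_gap'])
cv2.imwrite('pics/w3c.png',cv2.resize(i[0:290,150:430],None,fx=2,fy=2))
```

```text
7.85 [ 0.5024 -0.1968  0.1169] [179.9636  -0.1552 -11.2309] 0.01563708391589168
```

View pics/w3c.png

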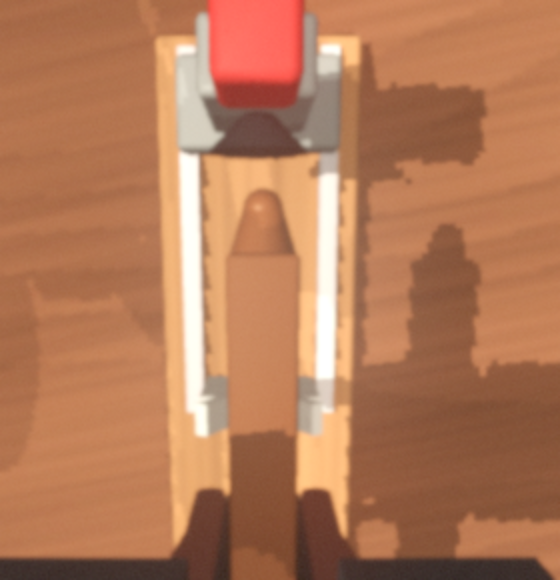

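The wrist crop shows the bar's tip (262,190) facing the tail cup (260,135). The saddle edges (195 and 322) are centred about 5 crop pixels left of the bar. Measuring that numerically.

Run:
```python
from h import *
import pickle
np.set_printoptions(precision=4,suppress=True)
W=pickle.load(open('w3.pkl','rb'));i=cv2.imread('pics/w3.png');s=ctrl.read_state();print(s['tool_pos'],W['position'])
y=np.radians(-11.2);v=np.array([-np.sin(y),np.cos(y)]);u=np.array([np.cos(y),np.sin(y)]);tc=s['tool_pos'][:2]
def vv(px,z): q=plane(W,[px],z)[0,:2]-tc; return np.array([q@u,q@v])*1000
c=lambda x,y:(150+x/2,y/2)
g=cv2.GaussianBlur(i,(3,3),0).astype(int)
for r in (200,206,210,213):
    d=np.abs(np.gradient(g[r,:,0].astype(float)));print(r,[k for k in range(235,325) if d[k]>12 and d[k]==d[max(0,k-2):k+3].max()])
for r in (150,180,200): print('bar',r,[vv(c(230+ (r<0),r*2),.107)],[vv(c(298,r*2),.107)])
print('saddle',vv(c(195,420),.055),vv(c(322,420),.055))
print('rails',vv(c(180,160),.014),vv(c(340,160),.014)); print('base',vv(c(165,300),.01),vv(c(354,300),.01),vv(c(158,60),.01),vv(c(359,60),.01))
print('tailcup mouth',vv(c(258,155),.058),'grip',vv(c(210,105),.078),vv(c(300,105),.078))
```

```text
[ 0.502  -0.1967  0.1159] [ 0.5713 -0.2091  0.2592]
200 [242, 253, 263, 299, 316]
206 [243, 247, 253, 263, 264, 299, 316]
210 [247, 253, 263, 264, 299, 311, 323, 324]
213 [247, 253, 263, 264, 299, 311, 324]
bar 150 [array([59.2796,  8.4863])] [array([59.2656, -6.5637])]
bar 180 [array([45.8725,  8.6525])] [array([45.8589, -6.719 ])]
bar 200 [array([36.6148,  8.7708])] [array([36.6014, -6.8302])]
saddle [18.7354 22.2943] [ 18.7018 -17.1098]
rails [99.9131 29.4419] [ 99.8441 -25.1561]
base [52.2652 36.6995] [ 52.1923 -31.8469] [132.7333  36.5273] [132.6285 -31.3019]
tailcup mouth [95.8649  2.5326] grip [105.2037  14.2884] [105.1652  -8.0445]
```

Request:
{"method": "send_rows", "body": {"rows": [{"turn": [0, 0, 0], "offset": [0, -0.15, 0], "fingers": 1}, {"turn": [0, 0, 0], "offset": [0, 0, 1.5], "fingers": 1}, {"turn": [0, 0, 0], "offset": [0, 0, 1.2], "fingers": 1}, {"turn": [0, 0, 0], "offset": [0, 0, 0.8], "fingers": 1}, {"turn": [0, 0, 0], "offset": [0, 0, 0.3], "fingers": 1}, {"turn": [0, 0, 0], "offset": [0, 0, 0.2], "fingers": 1}, {"turn": [0, 0, 0], "offset": [0, 0, 0], "fingers": 1}, {"turn": [0, 0, 0], "offset": [0, 0, 0], "fingers": 1}, {"turn": [0, 0, 0], "offset": [0, 0, 0], "fingers": 1}, {"turn": [0, 0, 0], "offset": [0, 0, 0], "fingers": 1}]}}

```text
clock: 9.0
tool_pos: [0.5022, -0.1952, 0.0756]
ee_rot: [0.995, -0.098, 0.0, 0.0]
wrist_force: [-1.1, 1.0, -0.7]
finger_gap: 0.0162
finger_force: 15.0
```

Request:
{"method": "send_rows", "body": {"rows": [{"turn": [0, 0, 0], "offset": [0, 0, 0.2], "fingers": 1}, {"turn": [0, 0, 0], "offset": [0, 0, 0.2], "fingers": 1}, {"turn": [0, 0, 0], "offset": [0, 0, 0.1], "fingers": 1}, {"turn": [0, 0, 0], "offset": [0, 0, 0], "fingers": 1}, {"turn": [0, 0, 0], "offset": [0, 0, 0], "fingers": 1}, {"turn": [0, 0, 0], "offset": [0, 0, 0], "fingers": 1}]}}

```text
clock: 9.6
tool_pos: [0.502, -0.1951, 0.0702]
ee_rot: [0.995, -0.098, 0.0, -0.0]
wrist_force: [0.1, -0.5, -0.5]
finger_gap: 0.0159
finger_force: 15.0
```

Request:
{"method": "send_rows", "body": {"rows": [{"turn": [0, 0, 0], "offset": [0, 0, 0.1], "fingers": 1}, {"turn": [0, 0, 0], "offset": [0, 0, 0], "fingers": 1}, {"turn": [0, 0, 0], "offset": [0, 0, 0], "fingers": 1}, {"turn": [0, 0, 0], "offset": [0, 0, 0], "fingers": 1}]}}

```text
clock: 10.0
tool_pos: [0.5021, -0.1951, 0.0692]
ee_rot: [0.995, -0.098, 0.0, 0.0]
wrist_force: [0.4, -0.5, -0.4]
finger_gap: 0.016
finger_force: 15.0
```

Request:
{"method": "send_rows", "body": {"rows": [{"turn": [0, 0, 0], "offset": [0, 0, 0.1], "fingers": 1}, {"turn": [0, 0, 0], "offset": [0, 0, 0], "fingers": 1}, {"turn": [0, 0, 0], "offset": [0, 0, 0], "fingers": 1}, {"turn": [0, 0, 0], "offset": [0, 0, 0], "fingers": 1}]}}

```text
clock: 10.4
tool_pos: [0.5021, -0.1951, 0.0692]
ee_rot: [0.995, -0.098, 0.0, 0.0]
wrist_force: [-1.5, 0.2, 5.6]
finger_gap: 0.0159
finger_force: 15.0
```

Contact is at exactly the predicted seat height. Releasing and rising.

Request:
{"method": "send_rows", "body": {"rows": [{"turn": [0, 0, 0], "offset": [0, 0, -0.05], "fingers": 1}, {"turn": [0, 0, 0], "offset": [0, 0, 0], "fingers": 2}, {"turn": [0, 0, 0], "offset": [0, 0, 0], "fingers": 3}, {"turn": [0, 0, 0], "offset": [0, 0, 0], "fingers": 4}, {"turn": [0, 0, 0], "offset": [0, 0, 0], "fingers": 4}, {"turn": [0, 0, 0], "offset": [0, 0, 0], "fingers": 4}, {"turn": [0, 0, 0], "offset": [0, 0, -1], "fingers": 4}, {"turn": [0, 0, 0], "offset": [0, 0, -3], "fingers": 4}, {"turn": [0, 0, 0], "offset": [0, 0, -4], "fingers": 4}, {"turn": [0, 0, 0], "offset": [0, 0, -4], "fingers": 4}, {"turn": [0, 0, 0], "offset": [0, 0, -2], "fingers": 4}, {"turn": [0, 0, 0], "offset": [0, 0, 0], "fingers": 4}, {"turn": [0, 0, 0], "offset": [0, 0, 0], "fingers": 4}, {"turn": [0, 0, 0], "offset": [0, 0, 0], "fingers": 4}]}}

```text
clock: 11.8
tool_pos: [0.5014, -0.1948, 0.2065]
ee_rot: [0.995, -0.098, -0.002, -0.001]
wrist_force: [0.6, 0.1, 0.2]
finger_gap: 0.0397
finger_force: 0.0
```

Run:
```python
from h import *
import pickle
np.set_printoptions(precision=4,suppress=True)
s=ctrl.read_state();W=ctrl.camera_model('wrist');i=ctrl.capture('wrist');pickle.dump(W,open('w4.pkl','wb'));cv2.imwrite('pics/w4.png',i)
print(s['clock'],s['tool_pos'],R.from_quat(s['ee_rot']).as_euler('xyz',True),s['finger_gap'],W['position'])
```

```text
11.8 [ 0.5014 -0.1948  0.2065] [-179.9565    0.1782  -11.2299] 0.0397025515349908 [ 0.571  -0.2075  0.3484]
```

View pics/w4.png

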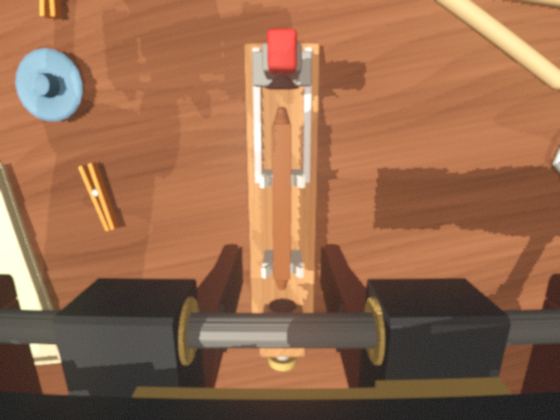

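The bar lies centred in the cradle, from (281,108) to (281,287). The grip is at (282,50) and the head cup at (282,307).

Run:
```python
from h import *
import pickle
np.set_printoptions(precision=4,suppress=True)
W=pickle.load(open('w4.pkl','rb'));i=cv2.imread('pics/w4.png');s=ctrl.read_state()
y=np.radians(-11.2);v=np.array([-np.sin(y),np.cos(y)]);u=np.array([np.cos(y),np.sin(y)]);O=s['tool_pos'][:2]-.0232*u
rc=lambda px,z:[((plane(W,[px],z)[0,:2]-O)@d*1000).round(1) for d in(u,v)]
h=cv2.cvtColor(i,cv2.COLOR_BGR2HSV);m=((h[...,0]<5)|(h[...,0]>174))&(h[...,1]>200)&(h[...,2]>120)
c=max(blobs(m),key=lambda c:c[1][4]);print(c[:2]);x,yy,w,hh,_=c[1]
print('V profile',h[yy-3:yy+hh+3,int(c[0][0]),2])
print('far edge top',rc((c[0][0],yy),.108),'near edge bottom',rc((c[0][0],yy+hh),.078))
r=yy+8;cols=np.where(m[r])[0];print('sides',rc((cols.min(),r),.108),rc((cols.max()+1,r),.108))
print('bar tips',rc((281,108),.055),rc((281,287),.055),'saddle',rc((282,180),.057),rc((282,264),.057))
print('tool-frame to origin O',tool_delta([*O,s['tool_pos'][2]]),'O',O)
```

```text
Traceback (most recent call last):
ValueError: max() iterable argument is empty
```

Run:
```python
from h import *
import pickle
np.set_printoptions(precision=4,suppress=True)
W=pickle.load(open('w4.pkl','rb'));i=cv2.imread('pics/w4.png');s=ctrl.read_state()
y=np.radians(-11.2);v=np.array([-np.sin(y),np.cos(y)]);u=np.array([np.cos(y),np.sin(y)]);O=s['tool_pos'][:2]-.0232*u
rc=lambda px,z:[((plane(W,[px],z)[0,:2]-O)@d*1000).round(1) for d in(u,v)]
b=i.astype(int);m=(b[...,2]-b[...,1]>100)&(b[...,2]-b[...,0]>100)
m[100:]=0
c=max(blobs(m),key=lambda c:c[1][4]);print(c[:2]);x,yy,w,hh,_=c[1]
print('R profile',i[yy-3:yy+hh+3,int(c[0][0]),2])
print('far edge top',rc((c[0][0],yy),.108),'near edge bottom',rc((c[0][0],yy+hh),.078))
r=yy+8;cols=np.where(m[r])[0];print('sides',rc((cols.min(),r),.108),rc((cols.max()+1,r),.108))
print('bar tips',rc((281,108),.055),rc((281,287),.055),'saddle',rc((282,180),.057),rc((282,264),.057))
```

```text
(array([281.5,  48.3]), [267, 28, 30, 42, 1180])
R profile [165 166 169 194 230 252 255 255 255 255 255 255 255 255 255 255 255 255
 255 255 255 255 255 255 255 255 255 255 255 255 255 255 255 255 254 255
 255 254 253 252 248 238 223 200 170 143 136 136]
far edge top [np.float64(153.7), np.float64(1.3)] near edge bottom [np.float64(132.0), np.float64(1.3)]
sides [np.float64(148.9), np.float64(10.7)] [np.float64(148.8), np.float64(-8.8)]
bar tips [np.float64(105.4), np.float64(1.8)] [np.float64(-57.9), np.float64(2.0)] saddle [np.float64(45.3), np.float64(1.0)] [np.float64(-33.3), np.float64(1.0)]
```

Request:
{"method": "send_rows", "body": {"rows": [{"turn": [0, 0, 0], "offset": [2, 0, 0], "fingers": 4.5}, {"turn": [0, 0, 0], "offset": [4, 0, 0], "fingers": 4.5}, {"turn": [0, 0, 0], "offset": [4, 0, 0], "fingers": 4.5}, {"turn": [0, 0, 0], "offset": [1.9, 0, 0], "fingers": 4.5}, {"turn": [0, 0, 0], "offset": [0, 0, 2], "fingers": 4.5}, {"turn": [0, 0, 0], "offset": [0, 0, 3], "fingers": 4.5}, {"turn": [0, 0, 0], "offset": [0, 0, 1], "fingers": 4.5}, {"turn": [0, 0, 0], "offset": [0, 0, 0], "fingers": 4.5}, {"turn": [0, 0, 0], "offset": [0, 0, 0], "fingers": 4.5}, {"turn": [0, 0, 0], "offset": [0, 0, 0], "fingers": 4.5}]}}

```text
clock: 12.85
tool_pos: [0.6192, -0.2185, 0.1507]
ee_rot: [0.995, -0.098, 0.001, 0.0]
wrist_force: [-0.6, 0.3, 0.9]
finger_gap: 0.0448
finger_force: 0.0
```

Run:
```python
from h import *
import pickle
np.set_printoptions(precision=4,suppress=True)
s=ctrl.read_state();T,S=[ctrl.camera_model(n) for n in('top','side')]
t=ctrl.capture('top');sd=ctrl.capture('side');cv2.imwrite('pics/t5.png',t);cv2.imwrite('pics/s5.png',sd)
print(s['clock'],s['tool_pos'],R.from_quat(s['ee_rot']).as_euler('xyz',True),s['finger_gap'])
cv2.imwrite('pics/c5.png',np.hstack([cv2.resize(t[160:330,320:430],(388,600)),cv2.resize(sd[70:250,280:400],(400,600))]))
```

```text
12.85 [ 0.6192 -0.2185  0.1507] [179.9697  -0.1588 -11.2358] 0.04479203886241213
```

View pics/c5.png

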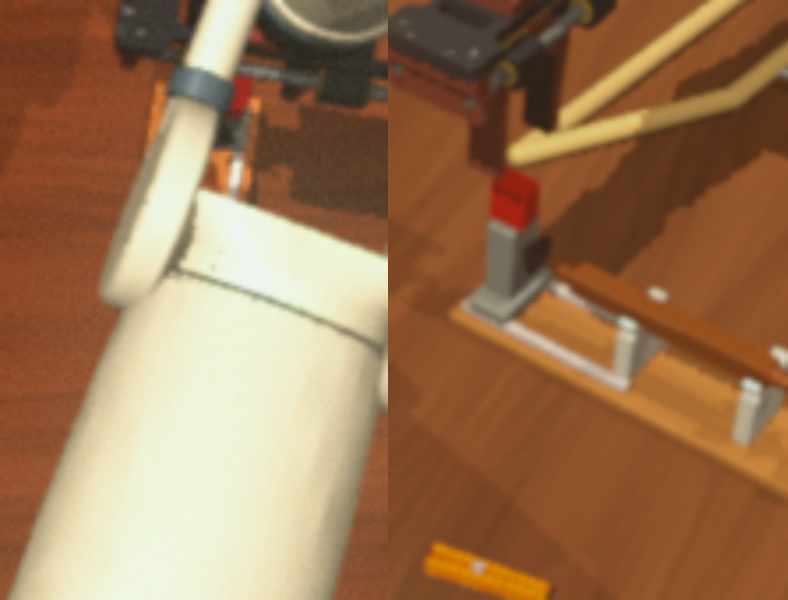

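Side crop: fingers straddle above the red grip (513,195) and the bar lies in both saddles. Top view is occluded by the arm. Descending and pinching.

Request:
{"method": "send_rows", "body": {"grip_force": 20, "rows": [{"turn": [0, 0, 0], "offset": [0, 0, 2], "fingers": 4.5}, {"turn": [0, 0, 0], "offset": [0, 0, 1.8], "fingers": 4.5}, {"turn": [0, 0, 0], "offset": [0, 0, 0.8], "fingers": 4.5}, {"turn": [0, 0, 0], "offset": [0, 0, 0.2], "fingers": 4.5}, {"turn": [0, 0, 0], "offset": [0, 0, 0], "fingers": 4.5}, {"turn": [0, 0, 0], "offset": [0, 0, 0], "fingers": 4.5}, {"turn": [0, 0, 0], "offset": [0, 0, 0], "fingers": 3}, {"turn": [0, 0, 0], "offset": [0, 0, 0], "fingers": 2.4}, {"turn": [0, 0, 0], "offset": [0, 0, 0], "fingers": 1.5}, {"turn": [0, 0, 0], "offset": [0, 0, 0], "fingers": 1.5}, {"turn": [0, 0, 0], "offset": [0, 0, 0], "fingers": 1.5}, {"turn": [0, 0, 0], "offset": [0, 0, 0], "fingers": 1.5}]}}

```text
clock: 14.15
tool_pos: [0.6187, -0.2184, 0.1009]
ee_rot: [0.995, -0.098, 0.0, 0.0]
wrist_force: [0.1, -1.5, 1.4]
finger_gap: 0.02
finger_force: 20.0
```

Request:
{"method": "send_rows", "body": {"rows": [{"turn": [0, 0, 0], "offset": [-0.2, 0, 0], "fingers": 1.5}, {"turn": [0, 0, 0], "offset": [-0.2, 0, 0], "fingers": 1.5}, {"turn": [0, 0, 0], "offset": [-0.2, 0, 0], "fingers": 1.5}, {"turn": [0, 0, 0], "offset": [-0.2, 0, 0], "fingers": 1.5}, {"turn": [0, 0, 0], "offset": [-0.2, 0, 0], "fingers": 1.5}]}}

```text
clock: 14.65
tool_pos: [0.6106, -0.2169, 0.1009]
ee_rot: [0.995, -0.098, 0.002, 0.001]
wrist_force: [8.1, -3.9, -2.7]
finger_gap: 0.0198
finger_force: 20.0
```

Request:
{"method": "send_rows", "body": {"rows": [{"turn": [0, 0, 0], "offset": [-0.2, 0, 0], "fingers": 1.5}, {"turn": [0, 0, 0], "offset": [-0.2, 0, 0], "fingers": 1.5}, {"turn": [0, 0, 0], "offset": [-0.2, 0, 0], "fingers": 1.5}, {"turn": [0, 0, 0], "offset": [-0.2, 0, 0], "fingers": 1.5}, {"turn": [0, 0, 0], "offset": [-0.2, 0, 0], "fingers": 1.5}, {"turn": [0, 0, 0], "offset": [-0.2, 0, 0], "fingers": 1.5}, {"turn": [0, 0, 0], "offset": [-0.2, 0, 0], "fingers": 1.5}, {"turn": [0, 0, 0], "offset": [-0.2, 0, 0], "fingers": 1.5}, {"turn": [0, 0, 0], "offset": [-0.2, 0, 0], "fingers": 1.5}, {"turn": [0, 0, 0], "offset": [-0.2, 0, 0], "fingers": 1.5}]}}

```text
clock: 15.65
tool_pos: [0.5911, -0.213, 0.1009]
ee_rot: [0.995, -0.098, 0.003, 0.001]
wrist_force: [9.2, -4.4, -2.2]
finger_gap: 0.02
finger_force: 20.0
```

```bash
cat > f.py <<'E'
from h import *
def rd(n=8,save=None):
    F=[];P=[]
    for k in range(n):
        i=ctrl.capture('side');s=ctrl.read_state();F.append(s['wrist_force']);P.append(s['tool_pos'])
    if save: cv2.imwrite(save,i)
    y=np.radians(-11.2);u=np.array([np.cos(y),np.sin(y),0]);O=np.array([.4787,-.1903,0])
    F=np.array(F);print('t',round(s['clock'],2),'x mm',round((np.mean(P,0)-O)@u*1000,2),'Fx',round((F@u).mean(),2),'+-',round((F@u).std()/n**.5,2),'F',F.mean(0).round(1),'gap',round(s['finger_gap'],4))
E
python3 -c "
from f import rd; rd(8,'pics/s6.png')"
```

```text
t 16.05 x mm 114.41 Fx 7.89 +- 0.16 F [ 7.3 -3.7 -2.1] gap 0.0201
```

Request:
{"method": "send_rows", "body": {"rows": [{"turn": [0, 0, 0], "offset": [-0.1, 0, 0], "fingers": 1.5}, {"turn": [0, 0, 0], "offset": [-0.1, 0, 0], "fingers": 1.5}, {"turn": [0, 0, 0], "offset": [-0.1, 0, 0], "fingers": 1.5}, {"turn": [0, 0, 0], "offset": [-0.1, 0, 0], "fingers": 1.5}]}}

```text
clock: 16.45
tool_pos: [0.5872, -0.2122, 0.1009]
ee_rot: [0.995, -0.098, 0.003, 0.001]
wrist_force: [8.8, -3.9, -2.1]
finger_gap: 0.0201
finger_force: 20.0
```

```bash
python3 -c "
from f import rd; rd(8)"
```

```text
t 16.85 x mm 110.57 Fx 8.82 +- 0.3 F [ 8.3 -3.5 -2.5] gap 0.0195
```

Request:
{"method": "send_rows", "body": {"rows": [{"turn": [0, 0, 0], "offset": [-0.1, 0, 0], "fingers": 1.5}, {"turn": [0, 0, 0], "offset": [-0.1, 0, 0], "fingers": 1.5}, {"turn": [0, 0, 0], "offset": [-0.1, 0, 0], "fingers": 1.5}]}}

```text
clock: 17.15
tool_pos: [0.5843, -0.2117, 0.1009]
ee_rot: [0.995, -0.098, 0.003, 0.001]
wrist_force: [9.5, -2.6, -2.1]
finger_gap: 0.02
finger_force: 20.0
```

```bash
python3 -c "
from f import rd; rd(8)"
```

```text
t 17.55 x mm 107.57 Fx 8.5 +- 0.2 F [ 8.  -3.6 -2.5] gap 0.0196
```

Request:
{"method": "send_rows", "body": {"rows": [{"turn": [0, 0, 0], "offset": [-0.1, 0, 0], "fingers": 1.5}, {"turn": [0, 0, 0], "offset": [-0.1, 0, 0], "fingers": 1.5}]}}

```text
clock: 17.75
tool_pos: [0.5823, -0.2113, 0.1009]
ee_rot: [0.995, -0.098, 0.003, 0.001]
wrist_force: [8.5, -4.0, -2.1]
finger_gap: 0.0196
finger_force: 20.0
```

```bash
python3 -c "
from f import rd; rd(8,'pics/s7.png')"
```

```text
t 18.15 x mm 105.57 Fx 8.81 +- 0.18 F [ 8.3 -3.2 -2.6] gap 0.0198
```

Request:
{"method": "send_rows", "body": {"rows": [{"turn": [0, 0, 0], "offset": [-0.1, 0, 0], "fingers": 1.5}, {"turn": [0, 0, 0], "offset": [-0.1, 0, 0], "fingers": 1.5}]}}

```text
clock: 18.35
tool_pos: [0.5803, -0.2109, 0.1009]
ee_rot: [0.995, -0.098, 0.003, 0.001]
wrist_force: [10.1, -3.1, -2.9]
finger_gap: 0.0198
finger_force: 20.0
```

```bash
python3 -c "
from f import rd; rd(7)"
```

```text
t 18.7 x mm 103.58 Fx 8.84 +- 0.09 F [ 8.3 -3.8 -2.4] gap 0.02
```

Request:
{"method": "send_rows", "body": {"rows": [{"turn": [0, 0, 0], "offset": [-0.1, 0, 0], "fingers": 1.5}, {"turn": [0, 0, 0], "offset": [-0.1, 0, 0], "fingers": 1.5}]}}

```text
clock: 18.9
tool_pos: [0.5784, -0.2105, 0.1009]
ee_rot: [0.995, -0.098, 0.003, 0.001]
wrist_force: [8.9, -3.6, -3.3]
finger_gap: 0.0203
finger_force: 20.0
```

```bash
python3 -c "
from f import rd; rd(7,'pics/s8.png')"
```

```text
t 19.25 x mm 101.6 Fx 8.89 +- 0.2 F [ 8.3 -3.9 -2.5] gap 0.0201
```

Request:
{"method": "send_rows", "body": {"rows": [{"turn": [0, 0, 0], "offset": [-0.1, 0, 0], "fingers": 1.5}, {"turn": [0, 0, 0], "offset": [-0.1, 0, 0], "fingers": 1.5}]}}

```text
clock: 19.45
tool_pos: [0.5766, -0.2102, 0.1009]
ee_rot: [0.995, -0.098, 0.003, 0.001]
wrist_force: [8.3, -4.1, -3.4]
finger_gap: 0.0199
finger_force: 20.0
```

```bash
python3 -c "
from f import rd; rd(7)"
```

```text
t 19.8 x mm 99.72 Fx 9.46 +- 0.13 F [ 8.9 -3.8 -2.7] gap 0.0199
```

Request:
{"method": "send_rows", "body": {"rows": [{"turn": [0, 0, 0], "offset": [-0.1, 0, 0], "fingers": 1.5}]}}

```text
clock: 19.9
tool_pos: [0.5756, -0.21, 0.101]
ee_rot: [0.995, -0.098, 0.003, 0.001]
wrist_force: [10.3, -4.3, -2.9]
finger_gap: 0.0201
finger_force: 20.0
```

```bash
python3 -c "
from f import rd; rd(7,'pics/s9.png')
import cv2;i=cv2.imread('pics/s9.png');cv2.imwrite('pics/c9.png',cv2.resize(i[110:235,290:450],None,fx=4.8,fy=4.8,interpolation=2))"
```

```text
t 20.25 x mm 98.75 Fx 9.81 +- 0.15 F [ 9.2 -3.8 -2.8] gap 0.0197
```

View pics/c9.png

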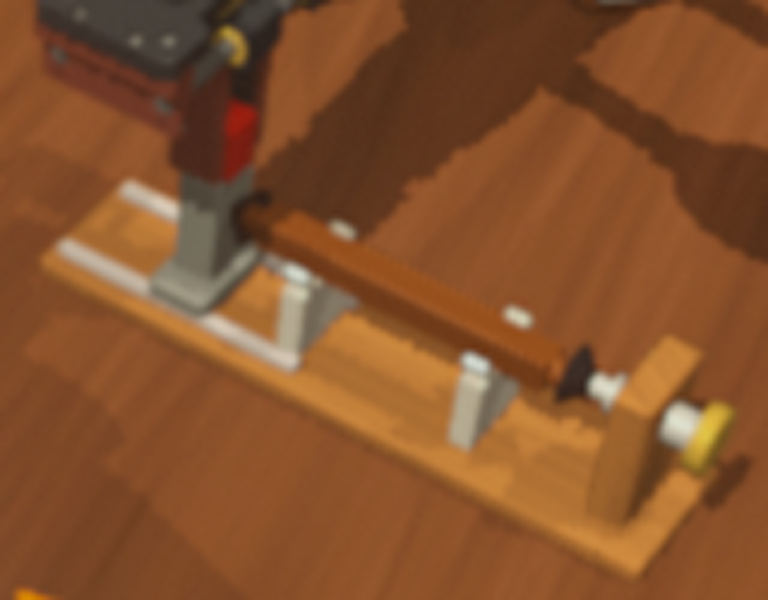

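Side crop: the bar is in both cups, head cup at (575,375), and is beginning to lift. Force has just started to rise, so continuing in 1 mm steps.

Request:
{"method": "send_rows", "body": {"rows": [{"turn": [0, 0, 0], "offset": [-0.1, 0, 0], "fingers": 1.5}]}}

```text
clock: 20.35
tool_pos: [0.5747, -0.2098, 0.1009]
ee_rot: [0.995, -0.098, 0.003, 0.001]
wrist_force: [10.0, -4.5, -3.6]
finger_gap: 0.0199
finger_force: 20.0
```

```bash
python3 -c "
from f import rd; rd(9,'pics/s10.png')"
```

```text
t 20.8 x mm 97.76 Fx 9.57 +- 0.13 F [ 9.  -4.  -3.1] gap 0.02
```

Request:
{"method": "send_rows", "body": {"rows": [{"turn": [0, 0, 0], "offset": [-0.1, 0, 0], "fingers": 1.5}]}}

```text
clock: 20.9
tool_pos: [0.5737, -0.2096, 0.1009]
ee_rot: [0.995, -0.098, 0.003, 0.001]
wrist_force: [9.8, -4.4, -3.0]
finger_gap: 0.02
finger_force: 20.0
```

```bash
python3 -c "
from f import rd; rd(9,'pics/s11.png')"
```

```text
t 21.35 x mm 96.79 Fx 9.81 +- 0.24 F [ 9.2 -4.  -3. ] gap 0.0198
```

Request:
{"method": "send_rows", "body": {"rows": [{"turn": [0, 0, 0], "offset": [-0.1, 0, 0], "fingers": 1.5}]}}

```text
clock: 21.45
tool_pos: [0.5729, -0.2095, 0.1009]
ee_rot: [0.995, -0.098, 0.003, 0.001]
wrist_force: [11.1, -4.2, -4.0]
finger_gap: 0.0201
finger_force: 20.0
```

```bash
python3 -c "
from f import rd; rd(9)"
```

```text
t 21.9 x mm 96.01 Fx 10.82 +- 0.1 F [10.2 -4.2 -3.6] gap 0.0196
```

Request:
{"method": "send_rows", "body": {"rows": [{"turn": [0, 0, 0], "offset": [-0.1, 0, 0], "fingers": 1.5}]}}

```text
clock: 22.0
tool_pos: [0.5721, -0.2093, 0.1009]
ee_rot: [0.995, -0.098, 0.003, 0.001]
wrist_force: [11.8, -5.2, -3.7]
finger_gap: 0.0199
finger_force: 20.0
```

```bash
python3 -c "
from f import rd; rd(9,'pics/s12.png')"
```

```text
t 22.45 x mm 95.19 Fx 11.35 +- 0.13 F [10.6 -4.8 -4. ] gap 0.02
```

Request:
{"method": "send_rows", "body": {"rows": [{"turn": [0, 0, 0], "offset": [-0.1, 0, 0], "fingers": 1.5}]}}

```text
clock: 22.55
tool_pos: [0.5713, -0.2091, 0.1009]
ee_rot: [0.995, -0.098, 0.003, 0.001]
wrist_force: [12.9, -4.5, -3.5]
finger_gap: 0.0199
finger_force: 20.0
```

```bash
python3 -c "
from f import rd; rd(12,'pics/s13.png')"
```

```text
t 23.15 x mm 94.35 Fx 12.29 +- 0.1 F [11.6 -4.4 -4.2] gap 0.0197
```

Request:
{"method": "send_rows", "body": {"rows": [{"turn": [0, 0, 0], "offset": [-0.07, 0, 0], "fingers": 1.5}]}}

```text
clock: 23.25
tool_pos: [0.5707, -0.209, 0.1009]
ee_rot: [0.995, -0.098, 0.004, 0.001]
wrist_force: [13.2, -3.9, -4.8]
finger_gap: 0.0198
finger_force: 20.0
```

```bash
python3 -c "
from f import rd; rd(12,'pics/s14.png')"
```

```text
t 23.85 x mm 93.8 Fx 13.01 +- 0.17 F [12.3 -4.9 -4.1] gap 0.0198
```

Request:
{"method": "send_rows", "body": {"rows": [{"turn": [0, 0, 0], "offset": [-0.04, 0, 0], "fingers": 1.5}]}}

```text
clock: 23.95
tool_pos: [0.5704, -0.209, 0.1009]
ee_rot: [0.995, -0.098, 0.004, 0.001]
wrist_force: [12.4, -3.9, -5.3]
finger_gap: 0.02
finger_force: 20.0
```

```bash
python3 -c "
from f import rd; rd(12,'pics/s15.png')"
```

```text
t 24.55 x mm 93.51 Fx 13.45 +- 0.1 F [12.8 -4.8 -4.8] gap 0.0199
```

Request:
{"method": "send_rows", "body": {"rows": [{"turn": [0, 0, 0], "offset": [0.1, 0, 0], "fingers": 1.5}, {"turn": [0, 0, 0], "offset": [0.1, 0, 0], "fingers": 1.5}, {"turn": [0, 0, 0], "offset": [0, 0, 0], "fingers": 1.5}, {"turn": [0, 0, 0], "offset": [0, 0, 0], "fingers": 1.5}]}}

```text
clock: 24.95
tool_pos: [0.5705, -0.209, 0.1009]
ee_rot: [0.995, -0.098, 0.001, 0.0]
wrist_force: [5.1, -2.9, -2.1]
finger_gap: 0.02
finger_force: 20.0
```

```bash
python3 -c "
from f import rd; rd(8)"
```

```text
t 25.35 x mm 93.68 Fx 5.79 +- 0.16 F [ 5.2 -3.7 -1.4] gap 0.0198
```

Unloaded with the block staying put. Opening and lifting away, then looking.

Request:
{"method": "send_rows", "body": {"rows": [{"turn": [0, 0, 0], "offset": [0, 0, 0], "fingers": 2.2}, {"turn": [0, 0, 0], "offset": [0, 0, 0], "fingers": 3}, {"turn": [0, 0, 0], "offset": [0, 0, 0], "fingers": 4.5}, {"turn": [0, 0, 0], "offset": [0, 0, 0], "fingers": 4.5}, {"turn": [0, 0, 0], "offset": [0, 0, 0], "fingers": 4.5}, {"turn": [0, 0, 0], "offset": [0, 0, -1], "fingers": 4.5}, {"turn": [0, 0, 0], "offset": [0, 0, -3], "fingers": 4.5}, {"turn": [0, 0, 0], "offset": [0, 0, -4], "fingers": 4.5}, {"turn": [0, 0, 0], "offset": [0, 0, -4], "fingers": 4.5}, {"turn": [0, 0, 0], "offset": [0, 0, -2], "fingers": 4.5}, {"turn": [0, 0, 0], "offset": [-4, 0, 0], "fingers": 4.5}, {"turn": [0, 0, 0], "offset": [-4, 0, 0], "fingers": 4.5}, {"turn": [0, 0, 0], "offset": [-4, -3, 0], "fingers": 4.5}, {"turn": [0, 0, 0], "offset": [-2, -3, 0], "fingers": 4.5}, {"turn": [0, 0, 0], "offset": [0, 0, 0], "fingers": 4.5}, {"turn": [0, 0, 0], "offset": [0, 0, 0], "fingers": 4.5}, {"turn": [0, 0, 0], "offset": [0, 0, 0], "fingers": 4.5}]}}

```text
clock: 27.05
tool_pos: [0.4443, -0.1229, 0.241]
ee_rot: [0.995, -0.098, 0.0, 0.0]
wrist_force: [-0.2, 0.5, 0.3]
finger_gap: 0.0447
finger_force: 0.0
```

Run:
```python
from h import *
import pickle
w=ctrl.capture('wrist');W=ctrl.camera_model('wrist');sd=ctrl.capture('side');pickle.dump(W,open('w16.pkl','wb'))
cv2.imwrite('pics/w16.png',w);cv2.imwrite('pics/s16.png',sd);s=ctrl.read_state();print(s['clock'],s['tool_pos'],s['wrist_force'])
a=cv2.resize(w[0:300,200:400],(400,600));b=cv2.resize(sd[120:230,340:450],(400,400),interpolation=2);b=cv2.copyMakeBorder(b,0,200,0,0,cv2.BORDER_CONSTANT)
cv2.imwrite('pics/c16.png',np.hstack([a,b]))
# side-view shift of dark cup & knob & saddle between images
for n in('s0','s9','s15','s16'):
    i=cv2.imread('pics/side0.png' if n=='s0' else f'pics/{n}.png')
    m=cv2.inRange(i[175:200,395:425],(0,0,0),(60,45,55));p=np.argwhere(m>0);print(n,'cup',len(p),p.mean(0)[::-1]+[395,175] if len(p) else None)
```

```text
27.15 [ 0.44430061 -0.1231      0.24048713] [ 0.03061547 -0.14822165 -0.42539977]
s0 cup 15 [410.06666667 188.13333333]
s9 cup 3 [408.33333333 191.        ]
s15 cup 4 [409.5 191.5]
s16 cup 8 [410.    190.375]
```

View pics/c16.png

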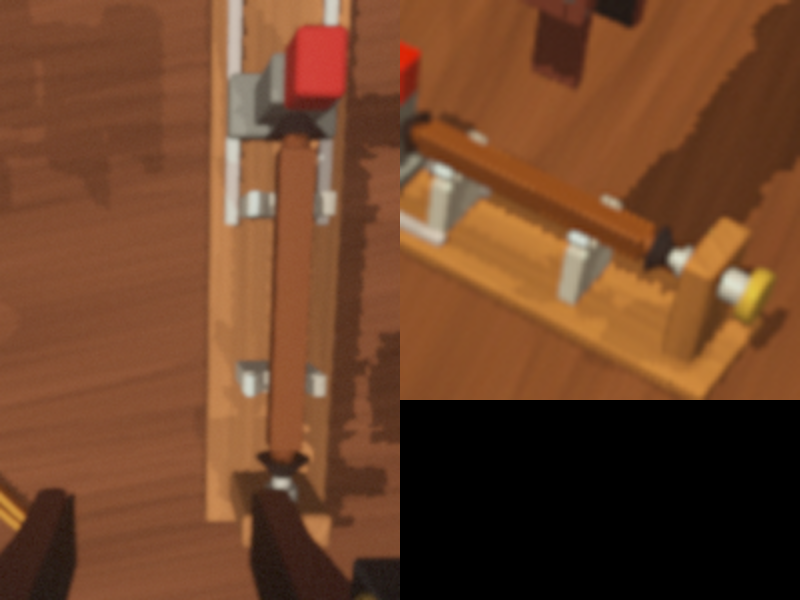

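The bar sits in both cups, tail cup (297,125) and head cup (283,462) in the crop, clear of the saddles, and the gripper is free. Push force rose 4.6 N over the sliding friction, with a spring slope of about 1 N/mm, so the press is about 2.5 mm.

```bash
python3 -c "
from bench import ctrl
print(ctrl.hand_in())"
```

```text
the job is handed in; nothing more can be done
None
```

The job is handed in at about 27 s: the bar is held between the two cups and clear of the cradle, the sprung cup is pressed back about 2.5 mm (judged from push force and block travel), and the gripper has let go and moved clear.

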